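Load the wire stands for the soldering class

ROBOT

A 6-joint arm with a two-finger parallel gripper is mounted at the origin on the work surface. World frame = base frame: x ahead of the robot, y to its left, z up, the work surface at z = 0. Lengths are in mm, angles in rad, forces in N, time in s.
With the tool pointing down it reaches from about 375 to 925 mm from the base axis. Payload 5.7 kg.
Tool frame: the origin (TCP) lies where the fingers leave the gripper's body, on its centre line; the fingertips stand 73 mm ahead of it and the grasp point (between the pads) lies 54 mm ahead of it; z points along the fingers, y is the line along which they close (so a half turn about z gives the same grasp; the last joint's range is limited). The gripper opens to 85 mm and grips with 20 to 120 N. Pads are 22 mm wide; open, the fingers measure 114 mm over their backs; the gripper's body (76 mm by 85 mm) begins 54 mm behind the grasp point. The pads swing forward as they close: fully open they stand 13 mm farther back than shut.
Start: joints at [-0.115, 0.359, 1.51, -0, 1.272, -0.115], TCP at [599.977, -0.005, 303.867] pointing down, gripper open.
Joint ranges: [-2.97, 2.97], [-1.01, 2.36], [0.21, 2.38], [-0.96, 4.11], [0.2, 2.71], [-2.98, 2.98]. Speed limits (rad/s): [2.39, 2.39, 3.14, 3.14, 3.14, 3.14].

INTERFACE

Orientations are given as a unit quaternion [w, x, y, z].
In Python, from plant import arm gives the robot as it stands. The module is installed in compiled form; this text tells all that it offers.
- The arm moves only by the tool drive_tool, never from a script. Its arguments are lists of equal length, an entry for each row: "slide": the shift along the tool's x, y, z in mm, a list of three; "spin": the turn about the tool's z in degrees; "fingers": the opening, from 0 (shut) to 1 (fully open). In form: {"slide": [[dx, dy, dz], ...], "spin": [spin, ...], "fingers": [fingers, ...]}. A call has 1 to 5 rows; each row is the pose to reach, as a shift and turn from the pose commanded when the call began, along the tool's axes at that moment; what a row does not reach only later rows make up. A row lasts 1/10 s, in which the tool goes at most 50 mm and 8.59 degrees, less where a joint would pass 70% of its speed; a pose out of reach is approached as far as the arm can. A call with a gripper value outside its range is refused whole. The fingers move at their own pace and stop on an object; "force" is the grip in N (left out, the last holds). Time passes only in rows, so rows that repeat a pose let the fingers close. It gives the time, the measured TCP pose, the force, the opening and the grip force at its end, in the units of the state.
- arm.state(): the state, without advancing time (a new reading comes with each control period).
- arm.camera(name): name is "scene" or "side" or "wrist"; returns a dict with "img" (384x512x3 uint8, red, green, blue), "range_z" (384x512 float32, mm along the optical axis (not along the pixel's ray), 0 where there is no reading), "K" (3x3 intrinsics, pixels), "R" (3x3) and "t" (3): a world point X has camera coordinates R X + t. Camera axes: x right, y down, z forward; pixel columns grow to the right and rows downward; lengths in mm; the calibration is good to about 2 mm. The wrist camera is an equidistant fisheye: a pixel r from the principal point sees the ray r / f radians off the axis. A picture is of the moment at which its call begins.
- arm.hand_in(): hands the job in; it is judged then, once.
Trained networks look in a picture, given as the dict that the camera call returned (one of the last four; its "shot" number tells which), for a name from the list of things; names that differ only in an ending like _2 or _b are one class to them, and where a whole thing is asked for, a point or a joint stands for the part that bears it (a point fixed in the world has none). Each returns a list of dicts, best first, with "conf" (0 to 1); they miss things now and then, are a little off and sometimes report something else, mostly with a low value. They report only what shows in the picture. A call takes as long as a camera call. They do not tell look-alikes from the thing itself.
- arm.spot_in(picture, target): "bbox" ([left, top, right, bottom] in pixels, round what is visible of it).
- arm.place_of(picture, target): "xy" ([column, row] in pixels: a listed point, or the origin of a listed thing).
The state is a dict: "time": time; "joint_pos": joint angles; "qd": joint speeds; "tau": joint torques, N m; "position": TCP position; "tcp_rot": TCP orientation; "force": force on the tool from outside, world axes, zero at the start; "moment": the same for the moment, N m; "width": finger opening in mm; "grip_force": force on a finger pad.
Only numpy, scipy, OpenCV 4.12 (cv2) and the standard library are available. Lean on these libraries where they do the work, as an engineer would, in place of code of your own. Each camera call takes 0.05 s, during which the arm holds its last target. There are 200 camera calls.

TASK

Get the bench ready for the soldering class: put each of the four large wire reels on the spindle of the stand whose base has the same colour, with the spindle through its bore and the reel lying flat on the base. Leave the two small bobbins where they are.

Things in the scene. Friction and masses are not known exactly. Their poses are not given: they have to be found in the camera images.
- reel_red_center (a point): centre (on the axis, half-way up) of the large red wire reel: a red flanged spool standing on its flat end, 54 mm in diameter over both flanges (winding 51 mm) and 44 mm high, with a round bore 24 mm wide right through it, about 110 g, loose on the table; z is its axis, up
- reel_yellow_center (a point): centre (on the axis, half-way up) of the large yellow wire reel: a yellow flanged spool standing on its flat end, 54 mm in diameter over both flanges (winding 51 mm) and 44 mm high, with a round bore 24 mm wide right through it, about 110 g, loose on the table; z is its axis, up
- reel_blue_center (a point): centre (on the axis, half-way up) of the large blue wire reel: a blue flanged spool standing on its flat end, 54 mm in diameter over both flanges (winding 51 mm) and 44 mm high, with a round bore 24 mm wide right through it, about 110 g, loose on the table; z is its axis, up
- reel_green_center (a point): centre (on the axis, half-way up) of the large green wire reel: a green flanged spool standing on its flat end, 54 mm in diameter over both flanges (winding 51 mm) and 44 mm high, with a round bore 24 mm wide right through it, about 110 g, loose on the table; z is its axis, up
- stand_red_foot (a point): foot of the spindle of the red reel stand: a fixed round red base 72 mm in diameter and 8 mm thick, with a steel spindle 8 mm in diameter standing up 30 mm from its middle (top 38 mm above the table); this point lies on the axis, at the top face of the base, 8 mm above the table; z is up along the spindle
- stand_yellow_foot (a point): foot of the spindle of the yellow reel stand: a fixed round yellow base 72 mm in diameter and 8 mm thick, with a steel spindle 8 mm in diameter standing up 30 mm from its middle (top 38 mm above the table); this point lies on the axis, at the top face of the base, 8 mm above the table; z is up along the spindle
- stand_blue_foot (a point): foot of the spindle of the blue reel stand: a fixed round blue base 72 mm in diameter and 8 mm thick, with a steel spindle 8 mm in diameter standing up 30 mm from its middle (top 38 mm above the table); this point lies on the axis, at the top face of the base, 8 mm above the table; z is up along the spindle
- stand_green_foot (a point): foot of the spindle of the green reel stand: a fixed round green base 72 mm in diameter and 8 mm thick, with a steel spindle 8 mm in diameter standing up 30 mm from its middle (top 38 mm above the table); this point lies on the axis, at the top face of the base, 8 mm above the table; z is up along the spindle
- bobbin_red_center (a point): centre (on the axis, half-way up) of the small red bobbin, not a large reel: 34 mm in diameter, 22 mm high, bore 10 mm, loose on the table; to be left where it is
- bobbin_green_center (a point): centre (on the axis, half-way up) of the small green bobbin, not a large reel: 34 mm in diameter, 22 mm high, bore 10 mm, loose on the table; to be left where it is
Not all that is in view belongs to the job. What is shaped like the part that bears stand_red_foot but pink is not meant.

How it is judged:
By the outcome, as a careful person would: the job done as asked, in the order asked, and still so for the second after the job is handed in, with the robot touching nothing.
It also fails if it takes over 93 s, if anything falls off the work surface, if the arm or the gripper's body presses on something with over 40 N, if the wrist force passes 120 N, or if a joint passes its speed limit or range.

## Working session

There is one attempt and no reset: what is moved stays moved. The work goes in short steps, Python scripts to look and compute and a tool call to move; the robot and the scene stay as the last step left them, time stands still between calls to the robot, and variables do not carry over. Pictures are saved under pics/ and viewed, at most 14 in all, crops included, and the job is handed in when it is done.

Besides the shell and the picture viewer there is one more tool, called after "Call:" as name(argument=value, ...), one argument or row to a line, values as JSON. drive_tool: Moves the arm, as the interface text tells. Its arguments: {"type":"object","properties":{"slide":{"type":"array","items":{"type":"array","items":{"type":"number"}}},"spin":{"type":"array","items":{"type":"number"}},"fingers":{"type":"array","items":{"type":"number"}},"force":{"type":"number"}},"required":["slide","spin","fingers"]}

```bash
mkdir -p pics; cat > h.py <<'E'
import numpy as np, cv2
from plant import arm
NAMES=[f"reel_{c}_center" for c in "red yellow blue green".split()]+[f"stand_{c}_foot" for c in "red yellow blue green".split()]+["bobbin_red_center","bobbin_green_center"]
def ray(p,uv,fish=False):
    K=p["K"];x=(uv[0]-K[0,2])/K[0,0];y=(uv[1]-K[1,2])/K[1,1]
    if fish:
        r=np.hypot(x,y);s=np.sin(r)/r if r>1e-9 else 1
        d=np.array([x*s,y*s,np.cos(r)])
    else: d=np.array([x,y,1.])
    R=np.array(p["R"]);return -R.T@p["t"],R.T@d
def onplane(p,uv,z,fish=False):
    c,d=ray(p,uv,fish);return c+d*(z-c[2])/d[2]
def save(p,n): cv2.imwrite("pics/"+n,p["img"][:,:,::-1])
E
python3 - <<'E'
from h import *
s=arm.state();print(s["time"],s["position"],s["tcp_rot"],s["width"])
ps={n:arm.camera(n) for n in("scene","side")}
for n,p in ps.items():
    save(p,n+"0.png");print(n,np.round(-np.array(p["R"]).T@p["t"]))
    for t in NAMES:
        z=22 if "reel" in t else 8 if "stand" in t else 11
        for d in arm.place_of(p,t)[:3]:
            print(t,np.round(d["xy"]),round(d["conf"],2),np.round(onplane(p,d["xy"],z)[:2]))
a=cv2.imread("pics/scene0.png");b=cv2.imread("pics/side0.png")
print(arm.state()["time"])
E
```

```text
0.0 [5.99449024e+02 7.15304018e-02 3.03058119e+02] [-7.31629512e-04  7.07114255e-01  7.07098704e-01 -5.63033134e-04] 85.41263086504826
scene [ 915. -101.  666.]
reel_red_center [268. 260.] 0.81 [677.  49.]
reel_yellow_center [128. 322.] 0.86 [ 655. -203.]
reel_blue_center [ 99. 230.] 0.6 [ 467. -192.]
reel_blue_center [270. 257.] 0.24 [674.  55.]
reel_green_center [299. 176.] 0.87 [552. 198.]
stand_red_foot [318. 107.] 0.89 [401. 354.]
stand_red_foot [244. 211.] 0.7 [559.  65.]
stand_yellow_foot [268. 148.] 0.81 [447. 187.]
stand_blue_foot [158. 201.] 0.81 [453. -71.]
stand_green_foot [217. 178.] 0.73 [463.  55.]
bobbin_red_center [130. 321.] 0.72 [ 650. -202.]
bobbin_red_center [328. 222.] 0.52 [665. 192.]
bobbin_green_center [179. 236.] 0.79 [547. -67.]
side [ 421. -492.  640.]
reel_red_center [310. 189.] 0.78 [676.  60.]
reel_yellow_center [345. 285.] 0.8 [ 659. -201.]
reel_yellow_center [263. 198.] 0.16 [556.  55.]
reel_blue_center [253. 159.] 0.73 [563. 198.]
reel_blue_center [243. 305.] 0.56 [ 459. -196.]
reel_green_center [272. 239.] 0.73 [548. -63.]
reel_green_center [248. 159.] 0.72 [551. 202.]
stand_red_foot [259. 197.] 0.95 [552.  74.]
stand_red_foot [188. 136.] 0.71 [405. 357.]
stand_yellow_foot [209. 170.] 0.86 [446. 197.]
stand_yellow_foot [343. 287.] 0.67 [ 660. -198.]
stand_yellow_foot [292. 157.] 0.53 [673. 199.]
stand_blue_foot [230. 256.] 0.83 [455. -78.]
stand_green_foot [222. 210.] 0.6 [456.  54.]
bobbin_red_center [292. 159.] 0.72 [669. 186.]
bobbin_green_center [271. 237.] 0.77 [550. -51.]
1.1
```

View pics/scene0.png

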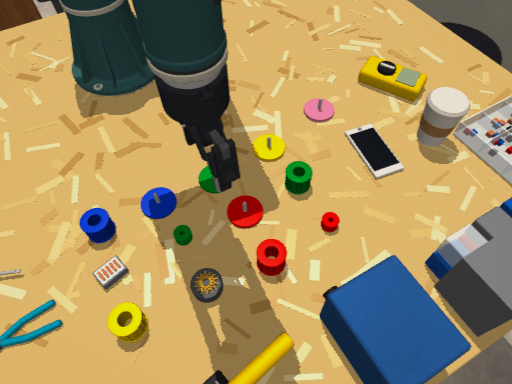

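View pics/side0.png

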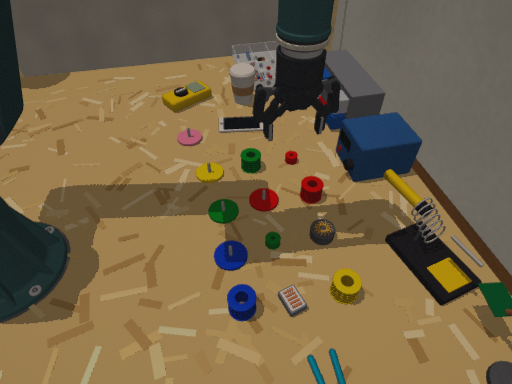

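```bash
cat >> h.py <<'E'
H={"red":[(0,6),(174,180)],"yellow":[(24,32)],"blue":[(105,125)],"green":[(50,80)]}
def cloud(p):
    v,u=np.mgrid[0:384,0:512];Z=p["range_z"];K=p["K"]
    c=np.stack([(u-K[0,2])/K[0,0]*Z,(v-K[1,2])/K[1,1]*Z,Z],-1)
    return (c-p["t"])@np.array(p["R"])
def mask(p,c):
    h=cv2.cvtColor(p["img"],cv2.COLOR_RGB2HSV)
    m=np.zeros(h.shape[:2],bool)
    for a,b in H[c]: m|=(h[...,0]>=a)&(h[...,0]<=b)
    return m&(h[...,1]>190)&(h[...,2]>60)
def blobs(p,c,zlo,zhi):
    X=cloud(p);m=mask(p,c)&(p["range_z"]>0)&(X[...,2]>zlo)&(X[...,2]<zhi)
    n,l,st,_=cv2.connectedComponentsWithStats(m.astype(np.uint8),connectivity=8)
    out=[]
    for i in range(1,n):
        if st[i,4]<60: continue
        P=X[l==i];(cx,cy),r=cv2.minEnclosingCircle(np.float32(P[:,:2]))
        out.append((st[i,4],np.round([cx,cy,r]),np.round(np.median(P[:,2]),1),np.round(np.percentile(P[:,:2],[2,98],axis=0).mean(0)),st[i,:4]))
    return out
E
python3 - <<'E'
from h import *
for n in("scene","side"):
    p=arm.camera(n)
    for c in H:
        for z in((36,52),(2,14)):
            for b in blobs(p,c,*z): print(n,c,z,*b)
im=[cv2.imread(f"pics/{n}0.png") for n in("scene","side")]
cv2.imwrite("pics/crop.png",np.hstack([cv2.resize(im[0][90:340,80:350],(400,370)),cv2.resize(im[1][120:320,195:385],(390,370))]))
E
```

```text
scene red (36, 52) 568 [677.  57.  27.] 44.6 [678.  57.] [257 239  30  29]
scene red (2, 14) 857 [560.  67.  37.] 9.1 [561.  67.] [227 196  36  32]
scene red (2, 14) 82 [682.  53.  25.] 6.4 [685.  51.] [257 262  28  14]
scene yellow (36, 52) 251 [406. 551.  59.] 36.8 [406. 544.] [363  57  43  29]
scene yellow (36, 52) 735 [ 657. -202.   27.] 44.9 [ 658. -202.] [108 303  35  34]
scene yellow (2, 14) 598 [442. 194.  39.] 9.3 [445. 192.] [253 134  32  27]
scene blue (36, 52) 516 [ 458. -191.   27.] 45.3 [ 458. -190.] [ 80 208  30  27]
scene blue (36, 52) 180 [837. 296.  18.] 47.7 [838. 296.] [431 251  20  23]
scene blue (2, 14) 778 [456. -71.  36.] 9.3 [457. -73.] [141 188  35  31]
scene blue (2, 14) 84 [ 462. -190.   25.] 8.7 [ 473. -190.] [ 89 225  26  18]
scene green (36, 52) 367 [556. 194.  26.] 45.0 [557. 193.] [286 161  26  23]
scene green (2, 14) 304 [457.  45.  35.] 9.2 [458.  36.] [199 166  19  27]
side red (36, 52) 265 [678.  57.  27.] 44.1 [677.  56.] [301 176  22  18]
side red (2, 14) 486 [560.  68.  37.] 8.4 [560.  66.] [249 188  29  23]
side red (2, 14) 73 [675.  52.  25.] 6.9 [674.  47.] [300 193  21  10]
side yellow (36, 52) 469 [ 658. -202.   27.] 43.9 [ 657. -203.] [333 268  29  27]
side yellow (2, 14) 348 [445. 191.  36.] 8.9 [444. 192.] [196 163  27  18]
side blue (36, 52) 86 [838. 308.  23.] 46.9 [837. 304.] [328 113  17   9]
side blue (36, 52) 488 [ 458. -192.   26.] 44.1 [ 458. -193.] [228 285  28  28]
side blue (2, 14) 680 [456. -74.  35.] 8.4 [456. -74.] [215 241  32  29]
side green (36, 52) 157 [555. 192.  25.] 44.8 [556. 191.] [242 149  19  13]
side green (2, 14) 468 [460.  51.  35.] 8.6 [460.  51.] [209 200  29  23]
```

View pics/crop.png

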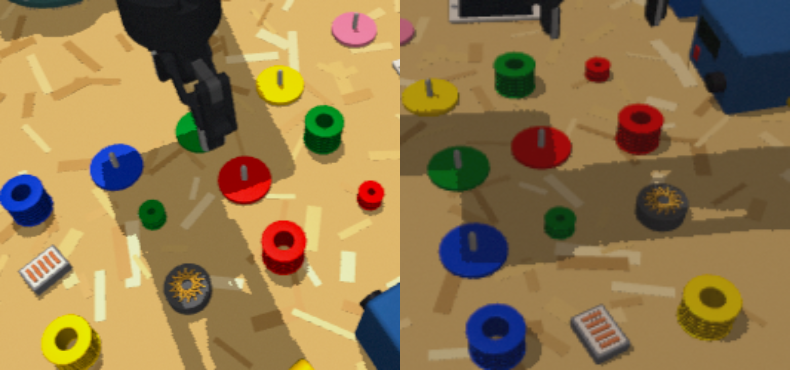

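Candidates (scene pixels):
- **Red reel:** the large one at (271,256), not the bobbin at (330,221).
- **Green reel:** the large one at (299,176), not the bobbin at (182,234).
- **Red stand:** the one at (245,210), not the pink one at (319,108).
- **Blue and yellow reels:** (97,224) and (127,321); no rivals.

The crop confirms these choices. I start with the red reel, fingers closing along world y.

Call:
drive_tool(
  slide=[
    [15, 20, 30],
    [30, 40, 60],
    [45, 60, 95],
    [57, 77, 124],
    [57, 77, 124],
  ],
  spin=[8.5, 17, 25.5, 34, 42],
  fingers=[1, 1, 1, 1, 1],
)

```text
time: 1.7
position: [676.4, 58.6, 174.7]
tcp_rot: [-0.002, 0.915, 0.405, -0.003]
force: [-1.1, 0.1, -1.0]
width: 85.0
grip_force: 0.0
```

Call:
drive_tool(
  slide=[
    [0, 0, 0],
    [0, 0, 0],
    [0, 0, 10],
    [0, 0, 20],
    [0, 0, 40],
  ],
  spin=[8.5, 17, 25.5, 34, 42],
  fingers=[1, 1, 1, 1, 1],
)

```text
time: 2.2
position: [678.2, 57.0, 140.8]
tcp_rot: [0.0, 0.999, 0.049, 0.002]
force: [0.2, -0.5, 0.7]
width: 85.1
grip_force: 0.0
```

Call:
drive_tool(
  slide=[
    [0, 0, 0],
    [0, 0, 0],
  ],
  spin=[6, 6],
  fingers=[1, 1],
)

```text
time: 2.4
position: [676.6, 57.0, 139.0]
tcp_rot: [-0.0, 1.0, -0.0, -0.001]
force: [-0.9, 0.5, -0.7]
width: 85.3
grip_force: 0.0
```

Call:
drive_tool(
  slide=[
    [0, 0, 25],
    [0, 0, 50],
    [0, 0, 59],
    [0, 0, 59],
  ],
  spin=[0, 0, 0, 0],
  fingers=[1, 1, 1, 0.9],
  force=35,
)

```text
time: 2.8
position: [676.1, 57.0, 79.7]
tcp_rot: [-0.0, 1.0, 0.001, -0.001]
force: [1.0, -0.3, 0.2]
width: 77.0
grip_force: 0.0
```

Call:
drive_tool(
  slide=[
    [0, 0, 0],
    [0, 0, 0],
    [0, 0, 0],
    [0, 0, 0],
    [0, 0, 0],
  ],
  spin=[0, 0, 0, 0, 0],
  fingers=[0.5, 0.4, 0.4, 0.4, 0.4],
  force=35,
)

```text
time: 3.3
position: [678.1, 57.0, 82.5]
tcp_rot: [0.0, 1.0, 0.0, 0.001]
force: [0.5, -0.0, 6.3]
width: 52.7
grip_force: 37.3
```

Call:
drive_tool(
  slide=[
    [0, 0, -20],
    [0, 0, -60],
    [0, 0, -80],
    [-40, 0, -80],
    [-80, -5, -80],
  ],
  spin=[0, 0, 0, 0, 0],
  fingers=[0.4, 0.4, 0.4, 0.4, 0.4],
)

```text
time: 3.8
position: [597.6, 61.5, 162.2]
tcp_rot: [0.0, 1.0, -0.0, 0.002]
force: [-0.2, 0.5, -1.8]
width: 52.8
grip_force: 37.1
```

Call:
drive_tool(
  slide=[
    [-30, -5, 0],
    [-37, -5, 0],
    [-37, -5, 0],
  ],
  spin=[0, 0, 0],
  fingers=[0.4, 0.4, 0.4],
)

```text
time: 4.1
position: [558.7, 67.1, 161.1]
tcp_rot: [0.0, 1.0, 0.0, -0.0]
force: [0.7, -0.5, -1.3]
width: 52.6
grip_force: 37.1
```

```bash
python3 - <<'E'
from h import *
p=arm.camera("wrist");q=arm.camera("side")
s=arm.state();print(s["position"],s["force"],s["width"],s["grip_force"],p["K"])
cv2.imwrite("pics/w1.png",np.hstack([p["img"],cv2.resize(q["img"][120:280,180:330],(360,384))])[:,:,::-1][:, :][::1])
i=cv2.imread("pics/w1.png");cv2.imwrite("pics/w1.png",cv2.resize(i,(800,352)))
E
```

```text
[561.54885331  66.88038637 161.42063615] [ 1.25480278 -1.24749171 -0.60598362] 52.60105614139858 37.10011962801218 [[297.31863964   0.         252.41510178]
 [  0.         297.31863964 195.11588736]
 [  0.           0.           1.        ]]
```

View pics/w1.png

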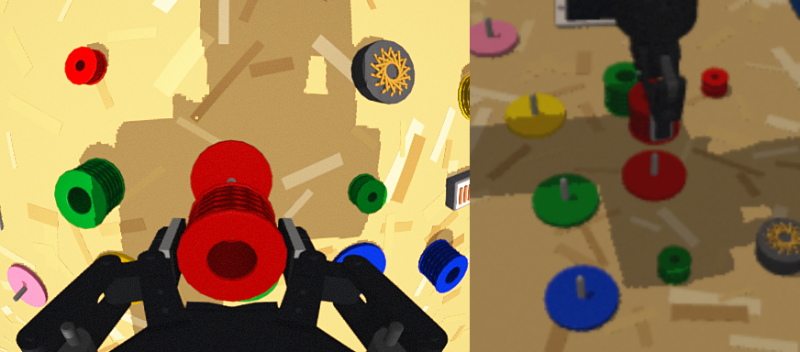

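The wrist view shows the red reel held upright at (232,260) and the red stand with its spindle beyond it at (232,175). The grip is good, so I lower it.

Call:
drive_tool(
  slide=[
    [0, 0, 30],
    [0, 0, 50],
    [0, 0, 60],
    [0, 0, 70],
    [0, 0, 71],
  ],
  spin=[0, 0, 0, 0, 0],
  fingers=[0.4, 0.4, 0.4, 0.4, 0.4],
)

```text
time: 4.7
position: [561.3, 66.8, 89.7]
tcp_rot: [0.0, 1.0, -0.0, 0.001]
force: [-0.6, -0.8, 3.2]
width: 52.5
grip_force: 37.1
```

Call:
drive_tool(
  slide=[
    [0, 0, 0],
    [0, 0, 0],
    [0, 0, 0],
    [0, 0, 0],
  ],
  spin=[0, 0, 0, 0],
  fingers=[0.8, 0.9, 0.9, 0.9],
)

```text
time: 5.1
position: [560.2, 67.0, 90.2]
tcp_rot: [-0.0, 1.0, 0.0, 0.0]
force: [-0.2, 0.2, 0.1]
width: 76.6
grip_force: 0.0
```

Call:
drive_tool(
  slide=[
    [0, 0, -30],
    [0, 0, -60],
    [0, 0, -100],
    [0, 25, -130],
    [0, 65, -130],
  ],
  spin=[0, 0, 0, 0, 0],
  fingers=[1, 1, 1, 1, 1],
)

```text
time: 5.6
position: [562.7, 2.7, 224.7]
tcp_rot: [0.0, 1.0, 0.002, 0.004]
force: [2.7, 0.2, -0.2]
width: 85.5
grip_force: 0.0
```

```bash
python3 - <<'E'
from h import *
p=arm.camera("scene");q=arm.camera("side")
for r in(p,q):
  for z in((47,60),(2,14)):
    for b in blobs(r,"red",*z): print(z,*b)
cv2.imwrite("pics/c1.png",np.hstack([cv2.resize(p["img"][90:340,80:350],(400,370)),cv2.resize(q["img"][120:320,195:385],(390,370))])[:,:,::-1])
E
```

```text
(47, 60) 456 [561.  66.  27.] 53.0 [561.  66.] [230 187  28  25]
(2, 14) 351 [561.  67.  35.] 9.2 [566.  67.] [227 201  36  27]
(47, 60) 237 [560.  65.  26.] 52.3 [559.  65.] [253 179  22  17]
(2, 14) 229 [560.  66.  35.] 8.5 [560.  59.] [249 192  29  19]
```

View pics/c1.png

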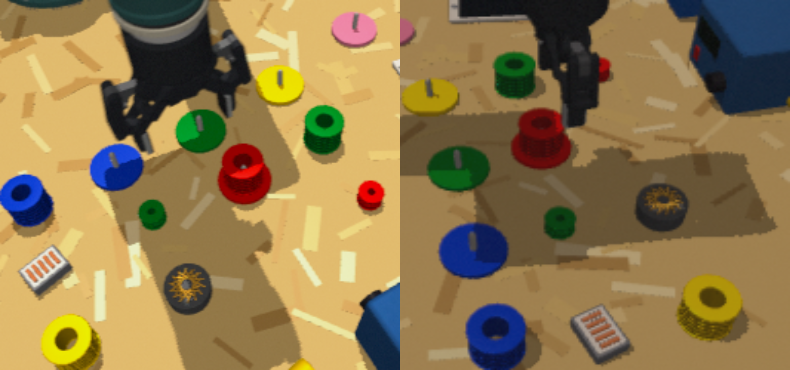

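Red is seated: its top is at 52–53 mm and the spindle shows inside the bore. Blue is next.

Call:
drive_tool(
  slide=[
    [-22, 40, 0],
    [-44, 80, 0],
    [-66, 120, 20],
    [-88, 160, 40],
    [-102, 193, 60],
  ],
  spin=[0, 0, 0, 0, 0],
  fingers=[1, 1, 1, 1, 1],
)

```text
time: 6.2
position: [456.2, -192.0, 159.3]
tcp_rot: [-0.0, 1.0, -0.0, -0.0]
force: [0.8, -0.4, -0.3]
width: 85.4
grip_force: 0.0
```

Call:
drive_tool(
  slide=[
    [0, 0, 20],
    [0, 0, 50],
    [0, 0, 70],
    [0, 0, 79],
    [0, 0, 79],
  ],
  spin=[0, 0, 0, 0, 0],
  fingers=[1, 1, 1, 1, 1],
)

```text
time: 6.7
position: [457.2, -190.3, 79.8]
tcp_rot: [-0.001, 1.0, 0.0, -0.001]
force: [-0.1, 0.3, 0.9]
width: 85.3
grip_force: 0.0
```

Call:
drive_tool(
  slide=[
    [0, 0, 0],
    [0, 0, 0],
    [0, 0, 0],
    [0, 0, 0],
    [0, 0, 0],
  ],
  spin=[0, 0, 0, 0, 0],
  fingers=[0.5, 0.4, 0.4, 0.4, 0.4],
)

```text
time: 7.2
position: [458.7, -191.2, 82.1]
tcp_rot: [0.0, 1.0, 0.0, 0.001]
force: [-1.1, 2.0, 6.2]
width: 53.1
grip_force: 36.6
```

Call:
drive_tool(
  slide=[
    [0, 0, -20],
    [0, 0, -50],
    [0, -20, -80],
    [0, -60, -80],
    [0, -90, -80],
  ],
  spin=[0, 0, 0, 0, 0],
  fingers=[0.4, 0.4, 0.4, 0.4, 0.4],
)

```text
time: 7.7
position: [458.4, -100.0, 162.6]
tcp_rot: [0.0, 1.0, -0.001, 0.002]
force: [-0.9, -0.2, -1.4]
width: 52.8
grip_force: 37.6
```

Call:
drive_tool(
  slide=[
    [-2, -20, 0],
    [-2, -28, 0],
    [-2, -28, 0],
    [-2, -28, 0],
  ],
  spin=[0, 0, 0, 0],
  fingers=[0.4, 0.4, 0.4, 0.4],
)

```text
time: 8.1
position: [456.5, -73.7, 161.1]
tcp_rot: [0.0, 1.0, 0.0, 0.0]
force: [-0.6, 0.5, -2.2]
width: 52.9
grip_force: 37.6
```

Call:
drive_tool(
  slide=[
    [0, 0, 30],
    [0, 0, 50],
    [0, 0, 60],
    [0, 0, 70],
    [0, 0, 71],
  ],
  spin=[0, 0, 0, 0, 0],
  fingers=[0.4, 0.4, 0.4, 0.4, 0.4],
)

```text
time: 8.6
position: [456.3, -73.8, 89.6]
tcp_rot: [0.0, 1.0, -0.0, -0.0]
force: [-2.1, -2.2, 6.1]
width: 53.1
grip_force: 37.5
```

Call:
drive_tool(
  slide=[
    [0, 0, 0],
    [0, 0, 0],
    [0, 0, 0],
    [0, 0, 0],
  ],
  spin=[0, 0, 0, 0],
  fingers=[0.8, 0.9, 0.9, 0.9],
)

```text
time: 9.0
position: [456.2, -73.1, 90.2]
tcp_rot: [0.0, 1.0, -0.0, 0.0]
force: [-0.5, -0.2, -0.5]
width: 77.1
grip_force: 0.0
```

Call:
drive_tool(
  slide=[
    [0, 0, -30],
    [0, 0, -60],
    [0, 0, -100],
    [30, 20, -130],
    [60, 50, -130],
  ],
  spin=[0, 0, 0, 0, 0],
  fingers=[1, 1, 1, 1, 1],
)

```text
time: 9.5
position: [518.2, -123.0, 224.6]
tcp_rot: [0.001, 1.0, 0.001, 0.004]
force: [1.8, -1.2, -0.0]
width: 85.5
grip_force: 0.0
```

```bash
python3 - <<'E'
from h import *
for r in(arm.camera("scene"),arm.camera("side")):
  for c in H:
   for z in((47,60),(36,47)):
    for b in blobs(r,c,*z): print(c,z,*b)
E
```

```text
red (47, 60) 452 [560.  67.  27.] 52.9 [561.  66.] [230 187  28  25]
red (36, 47) 73 [568.  64.  24.] 41.4 [573.  63.] [232 204  26  11]
yellow (36, 47) 237 [396. 546.  51.] 37.0 [396. 544.] [363  56  40  27]
yellow (36, 47) 69 [ 649. -221.   15.] 45.2 [ 649. -222.] [108 311   8  20]
blue (47, 60) 407 [456. -73.  26.] 53.3 [456. -74.] [139 179  28  25]
blue (47, 60) 110 [837. 294.  18.] 50.4 [837. 296.] [433 251  18  20]
blue (36, 47) 77 [458. -73.  25.] 40.9 [469. -73.] [142 190  26  16]
blue (36, 47) 79 [837. 293.  18.] 41.4 [838. 293.] [431 254  17  20]
green (36, 47) 350 [556. 194.  26.] 44.9 [556. 192.] [286 161  26  23]
blue (47, 60) 65 [837. 316.  29.] 50.7 [837. 314.] [327 109  18  10]
blue (47, 60) 339 [455. -76.  26.] 52.3 [455. -76.] [217 233  25  22]
```

Blue is seated. Now yellow.

Call:
drive_tool(
  slide=[
    [35, 20, 0],
    [70, 40, 10],
    [105, 60, 30],
    [141, 79, 55],
    [141, 79, 60],
  ],
  spin=[0, 0, 0, 0, 0],
  fingers=[1, 1, 1, 1, 1],
)

```text
time: 10.1
position: [659.3, -203.8, 155.8]
tcp_rot: [-0.0, 1.0, -0.0, -0.0]
force: [-1.7, 0.3, -0.1]
width: 85.7
grip_force: 0.0
```

Call:
drive_tool(
  slide=[
    [0, 0, 20],
    [0, 0, 50],
    [0, 0, 70],
    [0, 0, 79],
    [0, 0, 79],
  ],
  spin=[0, 0, 0, 0, 0],
  fingers=[1, 1, 1, 1, 1],
)

```text
time: 10.6
position: [655.4, -201.1, 79.5]
tcp_rot: [-0.001, 1.0, 0.0, -0.002]
force: [0.2, 0.2, -0.2]
width: 85.6
grip_force: 0.0
```

Call:
drive_tool(
  slide=[
    [0, 0, 0],
    [0, 0, 0],
    [0, 0, 0],
    [0, 0, 0],
    [0, 0, 0],
  ],
  spin=[0, 0, 0, 0, 0],
  fingers=[0.5, 0.4, 0.4, 0.4, 0.4],
)

```text
time: 11.1
position: [657.8, -202.3, 82.7]
tcp_rot: [0.0, 1.0, 0.0, 0.001]
force: [-1.3, 0.2, 6.3]
width: 53.4
grip_force: 36.9
```

Call:
drive_tool(
  slide=[
    [0, 0, -20],
    [0, 0, -50],
    [0, 0, -90],
    [0, 0, -120],
    [-20, -30, -130],
  ],
  spin=[0, 0, 0, 0, 0],
  fingers=[0.4, 0.4, 0.4, 0.4, 0.4],
)

```text
time: 11.6
position: [641.5, -175.9, 216.0]
tcp_rot: [0.003, 1.0, -0.001, 0.006]
force: [0.4, 0.7, -1.2]
width: 53.6
grip_force: 37.4
```

Call:
drive_tool(
  slide=[
    [-20, -38, 0],
    [-40, -76, 0],
    [-60, -114, 0],
    [-80, -152, 0],
    [-100, -190, 0],
  ],
  spin=[0, 0, 0, 0, 0],
  fingers=[0.4, 0.4, 0.4, 0.4, 0.4],
)

```text
time: 12.1
position: [536.0, 19.3, 211.4]
tcp_rot: [-0.0, 1.0, -0.0, 0.0]
force: [0.3, 1.4, -1.1]
width: 53.3
grip_force: 37.4
```

Call:
drive_tool(
  slide=[
    [-20, -38, 0],
    [-40, -76, 0],
    [-60, -114, 0],
    [-80, -152, 0],
    [-92, -174, 20],
  ],
  spin=[0, 0, 0, 0, 0],
  fingers=[0.4, 0.4, 0.4, 0.4, 0.4],
)

```text
time: 12.6
position: [445.0, 194.6, 193.1]
tcp_rot: [-0.001, 1.0, 0.001, 0.003]
force: [1.5, -0.8, -1.1]
width: 53.5
grip_force: 37.4
```

Call:
drive_tool(
  slide=[
    [0, 0, 20],
    [0, 0, 30],
    [0, 0, 30],
  ],
  spin=[0, 0, 0],
  fingers=[0.4, 0.4, 0.4],
)

```text
time: 12.9
position: [444.3, 191.7, 160.1]
tcp_rot: [0.0, 1.0, 0.0, -0.001]
force: [-0.0, -0.5, -1.3]
width: 53.3
grip_force: 37.4
```

```bash
python3 - <<'E'
from h import *
s=arm.state();print(s["time"],s["position"],s["force"],s["width"])
for r in(arm.camera("scene"),arm.camera("side")):
   for z in((60,140),(2,14)):
    for b in blobs(r,"yellow",*z): print(z,*b)
E
```

```text
12.9 [444.30587146 191.66363557 160.06241326] [-0.03138023 -0.51488653 -1.28131072] 53.32382734294664
(60, 140) 655 [831. -51.  47.] 116.7 [831. -50.] [233 335  59  49]
(60, 140) 161 [829. -57.  50.] 116.1 [831. -56.] [388 170  33  33]
```

Call:
drive_tool(
  slide=[
    [0, 0, 30],
    [0, 0, 50],
    [0, 0, 60],
    [0, 0, 70],
    [0, 0, 71],
  ],
  spin=[0, 0, 0, 0, 0],
  fingers=[0.4, 0.4, 0.4, 0.4, 0.4],
)

```text
time: 13.5
position: [445.9, 191.8, 90.3]
tcp_rot: [-0.0, 1.0, -0.0, 0.001]
force: [-1.6, -1.4, 9.9]
width: 53.8
grip_force: 38.0
```

Call:
drive_tool(
  slide=[
    [0, 0, 0],
    [0, 0, 0],
    [0, 0, 0],
    [0, 0, 0],
  ],
  spin=[0, 0, 0, 0],
  fingers=[0.8, 0.9, 0.9, 0.9],
)

```text
time: 13.9
position: [445.2, 192.1, 90.2]
tcp_rot: [-0.0, 1.0, -0.0, 0.0]
force: [0.1, -0.2, -0.4]
width: 77.0
grip_force: 0.0
```

Call:
drive_tool(
  slide=[
    [0, 0, -30],
    [0, 0, -60],
    [0, 0, -90],
    [40, 0, -90],
    [80, 0, -90],
  ],
  spin=[0, 0, 0, 0, 0],
  fingers=[1, 1, 1, 1, 1],
)

```text
time: 14.4
position: [525.6, 192.3, 181.6]
tcp_rot: [-0.0, 1.0, 0.0, 0.001]
force: [0.9, 1.1, 0.2]
width: 85.5
grip_force: 0.0
```

Call:
drive_tool(
  slide=[
    [31, -1, 0],
    [31, -1, 20],
    [31, -1, 60],
    [31, -1, 99],
    [31, -1, 99],
  ],
  spin=[0, 0, 0, 0, 0],
  fingers=[1, 1, 1, 1, 1],
)

```text
time: 14.9
position: [552.3, 192.1, 76.4]
tcp_rot: [0.001, 1.0, -0.0, -0.005]
force: [-1.0, -0.2, -0.2]
width: 85.3
grip_force: 0.0
```

Call:
drive_tool(
  slide=[
    [0, 0, 0],
    [0, 0, 0],
    [0, 0, 0],
    [0, 0, 0],
    [0, 0, 0],
  ],
  spin=[0, 0, 0, 0, 0],
  fingers=[0.5, 0.4, 0.4, 0.4, 0.4],
)

```text
time: 15.4
position: [557.5, 193.4, 83.2]
tcp_rot: [-0.0, 1.0, 0.0, 0.002]
force: [-0.5, 0.1, 7.7]
width: 52.1
grip_force: 37.5
```

Call:
drive_tool(
  slide=[
    [0, 0, -20],
    [0, 0, -50],
    [0, 0, -90],
    [0, 0, -120],
    [-10, 15, -130],
  ],
  spin=[0, 0, 0, 0, 0],
  fingers=[0.4, 0.4, 0.4, 0.4, 0.4],
)

```text
time: 15.9
position: [549.1, 179.2, 215.6]
tcp_rot: [-0.001, 1.0, 0.001, 0.005]
force: [1.3, 0.7, -1.4]
width: 52.7
grip_force: 37.4
```

```bash
python3 - <<'E'
from h import *
p=arm.camera("scene");q=arm.camera("side")
for r in(p,q):
  for c,z in(("yellow",(47,60)),("green",(2,14))):
    for b in blobs(r,c,*z): print(c,z,*b)
cv2.imwrite("pics/c2.png",np.hstack([cv2.resize(p["img"][90:340,80:350],(400,370)),cv2.resize(q["img"][90:290,195:385],(390,370))])[:,:,::-1])
E
```

```text
green (2, 14) 697 [460.  54.  36.] 9.3 [460.  52.] [199 164  33  29]
green (2, 14) 188 [448.  49.  32.] 8.7 [442.  49.] [209 202  17  21]
```

View pics/c2.png

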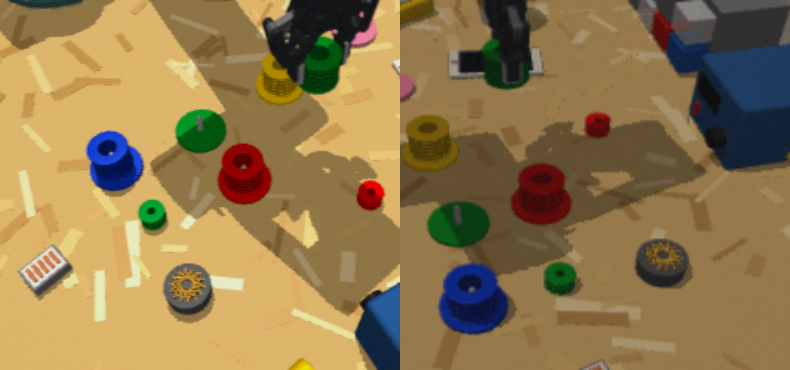

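Yellow looks seated, green is in the gripper, and the green stand is now clear at (200,130) in the left crop. I move to it.

Call:
drive_tool(
  slide=[
    [-20, 30, 0],
    [-43, 63, 0],
    [-65, 95, 0],
    [-86, 126, 0],
    [-86, 126, 0],
  ],
  spin=[0, 0, 0, 0, 0],
  fingers=[0.4, 0.4, 0.4, 0.4, 0.4],
)

```text
time: 16.5
position: [454.7, 49.4, 209.0]
tcp_rot: [0.0, 1.0, -0.001, -0.004]
force: [0.1, -0.7, -1.0]
width: 52.2
grip_force: 37.5
```

Call:
drive_tool(
  slide=[
    [0, 0, 20],
    [0, 0, 50],
    [0, 0, 75],
    [0, 0, 90],
    [0, 0, 100],
  ],
  spin=[0, 0, 0, 0, 0],
  fingers=[0.4, 0.4, 0.4, 0.4, 0.4],
)

```text
time: 17.0
position: [458.5, 52.2, 108.8]
tcp_rot: [-0.0, 1.0, -0.0, -0.002]
force: [-0.4, -0.9, -0.2]
width: 52.4
grip_force: 37.5
```

Call:
drive_tool(
  slide=[
    [0, 0, 15],
    [0, 0, 21],
    [0, 0, 21],
  ],
  spin=[0, 0, 0],
  fingers=[0.4, 0.4, 0.4],
)

```text
time: 17.3
position: [459.8, 52.2, 89.8]
tcp_rot: [-0.0, 1.0, 0.0, -0.0]
force: [-0.1, -0.1, -1.1]
width: 52.4
grip_force: 37.8
```

Call:
drive_tool(
  slide=[
    [0, 0, 0],
    [0, 0, 0],
    [0, 0, 0],
    [0, 0, 0],
  ],
  spin=[0, 0, 0, 0],
  fingers=[0.8, 0.9, 0.9, 0.9],
)

```text
time: 17.7
position: [460.0, 52.0, 89.9]
tcp_rot: [0.0, 1.0, -0.0, 0.0]
force: [-1.0, -0.8, -0.4]
width: 77.0
grip_force: 0.0
```

Call:
drive_tool(
  slide=[
    [0, 0, -30],
    [0, 0, -70],
    [0, 0, -115],
    [0, 0, -160],
    [30, 0, -200],
  ],
  spin=[0, 0, 0, 0, 0],
  fingers=[1, 1, 1, 1, 1],
)

```text
time: 18.2
position: [486.2, 52.3, 291.6]
tcp_rot: [-0.0, 1.0, 0.0, -0.002]
force: [2.0, 0.1, -1.3]
width: 85.3
grip_force: 0.0
```

Call:
drive_tool(
  slide=[
    [40, 0, 0],
    [80, 0, 0],
    [120, 0, 0],
    [150, 0, 0],
    [150, 0, 0],
  ],
  spin=[0, 0, 0, 0, 0],
  fingers=[1, 1, 1, 1, 1],
)

```text
time: 18.7
position: [643.7, 51.7, 289.5]
tcp_rot: [0.0, 1.0, -0.0, 0.001]
force: [-0.1, -1.1, -0.0]
width: 85.4
grip_force: 0.0
```

```bash
python3 - <<'E'
from h import *
p=arm.camera("scene");q=arm.camera("side")
for r in(p,q):
  for c in H:
    for b in blobs(r,c,47,60): print(c,*b)
cv2.imwrite("pics/c3.png",np.hstack([cv2.resize(p["img"][90:340,80:350],(400,370)),cv2.resize(q["img"][120:320,195:385],(390,370))])[:,:,::-1])
E
```

```text
red 445 [560.  67.  27.] 53.0 [561.  66.] [230 187  28  25]
blue 424 [455. -73.  27.] 53.2 [456. -74.] [139 179  28  24]
blue 108 [837. 294.  18.] 50.2 [837. 296.] [433 251  18  20]
red 250 [560.  67.  27.] 52.5 [560.  65.] [253 179  22  17]
yellow 128 [446. 193.  26.] 52.7 [446. 199.] [198 152  21  11]
blue 344 [455. -75.  26.] 52.3 [455. -76.] [217 233  25  22]
green 199 [457.  51.  26.] 52.6 [457.  49.] [210 190  23  17]
```

View pics/c3.png

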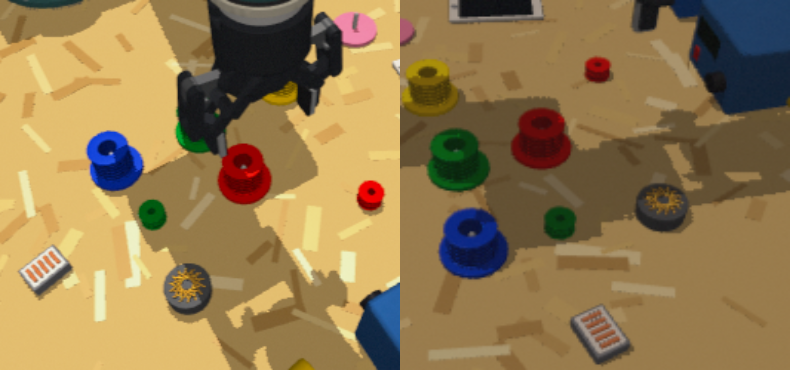

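All four reels sit flat on their matching stands, with tops at about 52–53 mm. Both bobbins are where they were and the gripper is clear, so I hand in.

```bash
python3 -c "
from plant import arm
print(arm.hand_in())"
```

```text
the job is handed in; nothing more can be done
None
```

All four large reels are on the spindles of their matching-colour stands and lying flat, the two small bobbins were left where they were, and the job was handed in at about 19 s of the 93 s limit.

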